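# Load the tape caddy on the packing bench

## Task

Put the packing kit away on the round wooden caddy: stack the tape rolls flat over its hollow white hub, brown at the bottom, blue next, yellow on top, each roughly centred. Then draw the red-capped marker straight up out of its light grey stand, without tipping or shifting the stand, and lower it, cap up, into the hole of the hub in the middle of the stack. Leave the green tape, the bulldog clip and the glue stick where they are.

Things in the scene. Friction and masses are not known exactly. Their poses are not given: they have to be found in the camera images.
- brown_tape_mid (a point): roll of brown tape lying flat on the bench: a ring of 64 mm outside diameter, 48 mm bore (wall 8 mm), 28 mm high, about 70 g. The point is its centre, half-way up; its z axis is the ring's axis.
- blue_tape_mid (a point): roll of blue tape lying flat on the bench: a ring of 64 mm outside diameter, 48 mm bore (wall 8 mm), 26 mm high, about 60 g. The point is its centre, half-way up; its z axis is the ring's axis.
- yellow_tape_mid (a point): roll of yellow tape lying flat on the bench: a ring of 64 mm outside diameter, 48 mm bore (wall 8 mm), 24 mm high, about 50 g. The point is its centre, half-way up; its z axis is the ring's axis.
- green_tape_mid (a point): roll of green tape lying flat on the bench: a ring of 64 mm outside diameter, 48 mm bore (wall 8 mm), 26 mm high, about 60 g. The point is its centre, half-way up; its z axis is the ring's axis. Not needed: to be left alone.
- caddy: Tape caddy, fixed: wooden disc, 100 mm diameter, 8 mm thick, with an upright white tube (hub) at its centre, 32 mm outside, 24 mm bore, top 48 mm above the bench; the bore's floor is the disc's top. The hub reaches through the bottom roll and part of the second; the third rests freely on the second; the full stack is 86 mm high above the bench. Origin: centre of the underside, at bench height; z up.
- marker_mid (a point): Marker, 13 mm diameter, 140 mm long, white barrel with a red cap (upper 55 mm, with a small clip that stands out 2 mm), 18 g, standing cap up in the pen stand with its foot 8 mm above the bench. The point is its centre, half-way up (70 mm from each end); z runs along it towards the cap.
- pen_stand: Light grey plastic pen stand, loose, 60 g: round foot, 56 mm diameter, 8 mm thick, with an upright tube, 25 mm outside, 17 mm bore, top 63 mm above the bench; the bore's floor is 8 mm above the bench. The marker stands in it and sticks out 85 mm. Origin: centre of the underside; z up.
- clip_mid (a point): Small aluminium bulldog clip lying flat, loose, 50 mm by 24 mm, 14 mm high, with a wire loop that sticks out to 32 mm on its -y side. The point is its centre, 7 mm up. To be left alone.
- glue_mid (a point): White glue stick with an orange cap standing upright, loose, 26 mm diameter, 90 mm tall. The point is its centre, half-way up. To be left alone.
Mind the look-alikes: they are no part of the job. Of the things that look like the caddy, the larger one is meant.

How it is judged:
By the outcome, as a careful person would: the job done as asked, in the order asked, and still so for the second after the job is handed in, with the robot touching nothing.
It also fails if it takes over 128 s, if anything falls off the work surface, if the arm or the gripper's body presses on something with over 40 N, if the wrist force passes 120 N, or if a joint passes its speed limit or range.

## Robot

A 6-joint arm with a two-finger parallel gripper is mounted at the origin on the work surface. World frame = base frame: x ahead of the robot, y to its left, z up, the work surface at z = 0. Lengths are in m, angles in rad, forces in N, time in s.
With the tool pointing down it reaches from about 0.425 to 0.925 m from the base axis. Payload 12.5 kg.
Tool frame: the origin (TCP) lies at the very end of the fingers, on their centre line; the grasp point (between the pads) lies 19 mm behind it; z points along the fingers, y is the direction in which the jaws open and shut (so a half turn about z gives the same grasp; the last joint's range is limited). The gripper opens to 85 mm and grips with 20 to 120 N. Pads are 22 mm wide; open, the fingers measure 114 mm over their backs; the gripper's body (76 mm by 85 mm) begins 54 mm behind the grasp point. The pads swing forward as they close: fully open they stand 13 mm farther back than shut.
Start: joints at [1.066, 0.491, 1.559, -0, 1.092, -0.106], TCP at [0.243, 0.576, 0.231] pointing down, gripper open.
Joint ranges: [-3.1, 3.1], [-0.84, 2.19], [0.05, 2.79], [-1.13, 4.28], [0.06, 2.93], [-2.69, 2.69]. Speed limits (rad/s): [2.22, 2.22, 2.79, 3.14, 3.14, 3.14].

## Interface

Orientations are given as a unit quaternion [w, x, y, z].
In Python, from rig import env, cams, job gives the robot as it stands.
- The arm moves only by the shell command python3 -m crank 'ROWS'. ROWS is a JSON object of lists of equal length, an entry for each row: "delta_rot": the turn, a rotation vector about the tool's x, y, z in degrees, a list of three; "slide": the shift along the tool's x, y, z in units of 60 mm (1.0 is 60 mm), a list of three; "claw": the finger opening in mm, from 0 to 85.4. In form: {"delta_rot": [[ax, ay, az], ...], "slide": [[dx, dy, dz], ...], "claw": [claw, ...]}. A call has 1 to 5 rows; each row is the pose to reach, as a shift and turn from the pose commanded when the call began, along the tool's axes at that moment; what a row does not reach only later rows make up. A row lasts 1/8 s, in which the tool goes at most 62.5 mm and 10.7 degrees, less where a joint would pass 70% of its speed; a pose out of reach is approached as far as the arm can. A call with a gripper value outside its range is refused whole. The fingers move at their own pace and stop on an object; the grip force is fixed at half the most. Time passes only in rows, so rows that repeat a pose let the fingers close. It gives the time, the measured TCP pose, the force and the opening at its end, in the units of the state.
- env.read_state(): the state, without advancing time (a new reading comes with each control period).
- cams.capture(name): name is "scene" or "top" or "wrist"; returns the picture (384x512x3 uint8, red, green, blue); there is no depth.
- cams.get_calibration(name): a dict with "K" (3x3 intrinsics, pixels), "dist_coeffs" ([k1, k2, p1, p2, k3] as OpenCV has them; the pictures are not rectified), "eye" and "rotation" of the camera in the world. Camera axes: x right, y down, z forward; pixel columns grow to the right and rows downward; lengths in m; the calibration is good to about 2 mm. A picture is of the moment at which its call begins: read the wrist's pose just before it. get_calibration takes no time and is no camera call; for the wrist camera it gives the pose at the moment of the call.
- job.hand_in(): hands the job in, once; it reports no verdict.
The state is a dict: "time_s": time; "q": joint angles; "joint_vel": joint speeds; "joint_efforts": joint torques, N m; "eef_pos": TCP position; "tool_rot": TCP orientation; "contact_force": force on the tool from outside, world axes, zero at the start; "ft_torque": the same for the moment, N m; "width": opening from 0.0 (shut) to 1.0 (fully open).
Only numpy, scipy, OpenCV 4.12 (cv2) and the standard library are available. Lean on these libraries where they do the work, as an engineer would, in place of code of your own. Each camera call takes 0.05 s, during which the arm holds its last target. There are 200 camera calls.

## Working session

There is one attempt and no reset: what is moved stays moved. The work goes in short steps, Python scripts to look and compute and a shell command to move; the robot and the scene stay as the last step left them, time stands still between calls to the robot, and variables do not carry over. Pictures are saved under pics/ and viewed, about 12 in all and at most 16, crops included, and the job is handed in when it is done.

```bash
mkdir -p pics; ls; python3 - <<'E'
from rig import env,cams,job
import cv2,numpy as np
s=env.read_state();print({k:np.round(v,3).tolist() for k,v in s.items()})
for n in("top","scene"):
    im=cams.capture(n);cv2.imwrite(f"pics/{n}0.png",cv2.resize(im[:,:,::-1],(800,600),interpolation=cv2.INTER_CUBIC))
    c=cams.get_calibration(n);print(n,{k:np.round(v,4).tolist() for k,v in c.items()})
E
```

```text
pics
{'time_s': 0.0, 'q': [1.066, 0.492, 1.559, -0.0, 1.092, -0.106], 'joint_vel': [-0.0, -0.0, -0.0, -0.002, -0.002, -0.0], 'joint_efforts': [-0.0, -61.843, -26.161, -0.0, 0.004, -0.0], 'eef_pos': [0.243, 0.576, 0.231], 'tool_rot': [-0.0, 0.198, 0.98, -0.001], 'contact_force': [-0.515, -0.421, -0.665], 'ft_torque': [-0.006, -0.012, 0.026], 'width': 1.001}
top {'K': [[400.8996, 0.0, 248.3948], [0.0, 400.8996, 189.7823], [0.0, 0.0, 1.0]], 'dist_coeffs': [-0.0998, 0.0, 0.0, 0.0, 0.0], 'eye': [0.4768, -0.0142, 1.0996], 'rotation': [-0.0243, 0.7154, -0.6979, 0.0238]}
scene {'K': [[421.384, 0.0, 258.605], [0.0, 421.384, 193.3644], [0.0, 0.0, 1.0]], 'dist_coeffs': [0.0546, 0.0, 0.0, 0.0, 0.0], 'eye': [1.3521, -0.3957, 0.8189], 'rotation': [-0.3653, 0.7625, 0.4852, -0.223]}
```

View pics/top0.png

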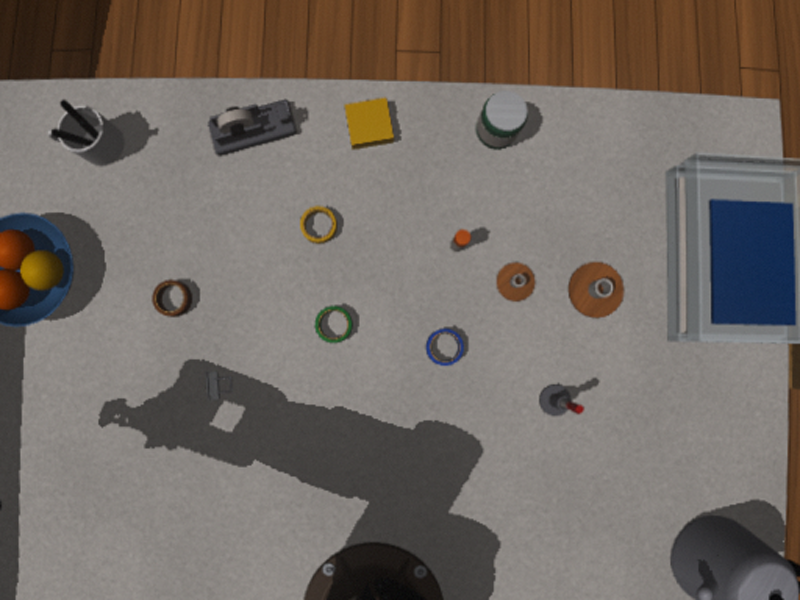

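View pics/scene0.png

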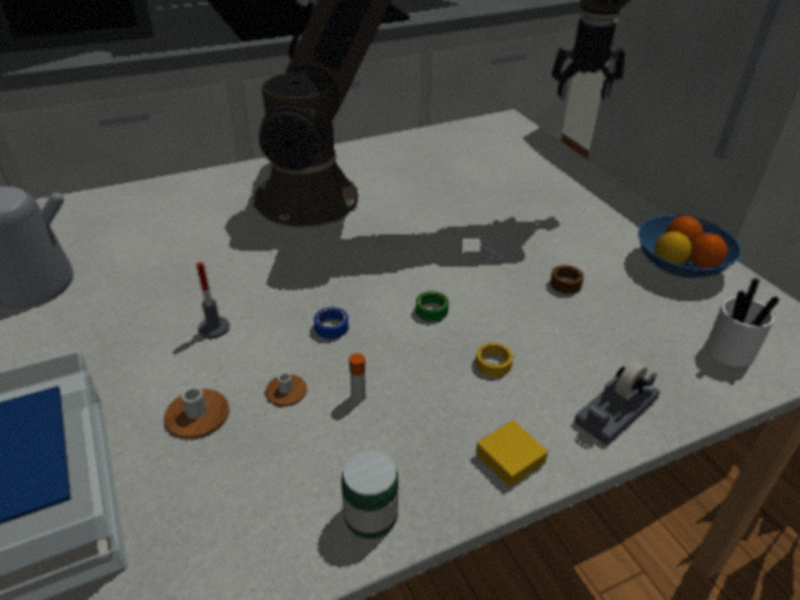

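Top view: brown (172,298), yellow (319,224), green (335,324), blue (445,346), clip (215,385), glue stick (462,238), stand foot (555,400) with the marker's red cap at (575,408). There are two caddy-like things, at (515,281) and (596,290). The larger one, at (596,290), is the one meant. I'll locate everything and enlarge the caddies.

```bash
cat > h.py <<'E'
from rig import env,cams,job
import cv2,numpy as np
from scipy.spatial.transform import Rotation as R
def Q(q): return R.from_quat(np.roll(q,-1))
def rot(c):
    r=np.asarray(c["rotation"]); return Q(r).as_matrix() if r.size==4 else r
def ray(c,uv,z):
    p=cv2.undistortPoints(np.array([[uv]],float),np.array(c["K"]),np.array(c["dist_coeffs"]))[0,0]
    d=rot(c)@[p[0],p[1],1]; e=np.array(c["eye"]); return (e+d*(z-e[2])/d[2])
def proj(c,P):
    M=rot(c); rv=cv2.Rodrigues(M.T)[0]; return cv2.projectPoints(np.array(P,float).reshape(-1,3),rv,-M.T@np.array(c["eye"]),np.array(c["K"]),np.array(c["dist_coeffs"]))[0][:,0]
def pose():
    s=env.read_state(); return np.array(s["eef_pos"]),Q(s["tool_rot"])
def go(target,yaw=None):
    """slide units and turn to a tool-down pose; yaw = world angle of tool y axis (jaw axis), deg"""
    p,r=pose(); d=r.inv().apply(np.array(target)-p)/0.06
    print("slide",np.round(d,3))
    if yaw is not None:
        best=None
        for k in(0,180):
            a=np.radians(yaw+k); y=np.array([np.cos(a),np.sin(a),0]); z=np.array([0,0,-1.]); x=np.cross(y,z)
            rv=np.degrees((r.inv()*R.from_matrix(np.c_[x,y,z])).as_rotvec())
            print("turn",np.round(rv,1))
def st():
    s=env.read_state(); y=Q(s["tool_rot"]).as_matrix(); print("t",round(s["time_s"],2),"p",np.round(s["eef_pos"],4),"jaw yaw",round(float(np.degrees(np.arctan2(y[1,1],y[0,1]))),1),"q6",round(s["q"][5],2),"w",round(s["width"],3),"F",np.round(s["contact_force"],1))
E
python3 - <<'E'
from h import *
c=cams.get_calibration("top"); k=1.5625
for n,u,z in [("brown",(172,298),.028),("yellow",(319,224),.024),("green",(335,324),.026),("blue",(445,346),.026),("clip",(215,385),.01),("glue",(462,238),.09),("caddysmall",(515,281),.008),("caddy",(596,290),.008),("hub",(603,288),.048),("stand",(555,400),.008),("cap",(576,408),.148)]:
    print(n,np.round(ray(c,np.array(u)/k,z),3))
im=cv2.imread("pics/top0.png")
im=cams.capture("top")[:,:,::-1]
a=im[160:280,260:420]
cv2.imwrite("pics/c1.png",cv2.resize(a,(800,600),interpolation=cv2.INTER_CUBIC)); st()
E
```

```text
brown [0.538 0.363 0.028]
yellow [0.674 0.111 0.024]
green [0.501 0.077 0.026]
blue [ 0.468 -0.112  0.026]
clip [0.389 0.286 0.01 ]
glue [ 0.644 -0.13   0.09 ]
caddysmall [ 0.584 -0.235  0.008]
caddy [ 0.572 -0.379  0.008]
hub [ 0.572 -0.378  0.048]
stand [ 0.378 -0.308  0.008]
cap [ 0.379 -0.303  0.148]
t 0.15 p [0.2426 0.5758 0.2309] jaw yaw 67.2 q6 -0.11 w 1.001 F [-0.4  0.6 -0.2]
```

View pics/c1.png

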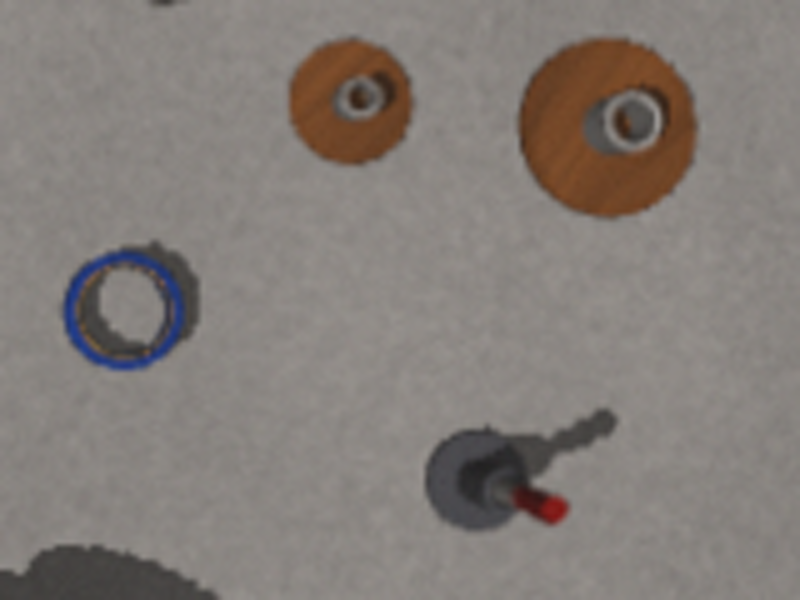

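The crop confirms it: the larger caddy (disc at crop (608,127), about 98 mm, with a wide hub) is the target, and the small one at (350,100) is a decoy. The blue roll is at crop (125,310). Next I'll head to brown.

```bash
python3 - <<'E'
from h import *
go([.538,.363,.20],67.2)
E
```

```text
slide [-5.915 -1.357  0.515]
turn [-0. -0. -0.]
turn [-0.0e+00  1.0e-01  1.8e+02]
```

```bash
python3 -m crank '{"delta_rot":[[0,0,0],[0,0,0],[0,0,0],[0,0,0],[0,0,0]],"slide":[[-0.8,-0.2,0],[-1.6,-0.4,0.1],[-2.4,-0.6,0.2],[-3.2,-0.8,0.3],[-4.0,-1.0,0.3]],"claw":[85,85,85,85,85]}'
python3 -m crank '{"delta_rot":[[0,0,0],[0,0,0],[0,0,0],[0,0,0],[0,0,0]],"slide":[[-0.6,-0.1,0.1],[-1.2,-0.25,0.2],[-1.92,-0.36,0.22],[-1.92,-0.36,0.22],[-1.92,-0.36,0.22]],"claw":[85,85,85,85,85]}'
python3 - <<'E'
from h import *
st(); c=cams.get_calibration("wrist"); print(c)
im=cams.capture("wrist");cv2.imwrite("pics/w1.png",cv2.resize(im[:,:,::-1],(800,600),interpolation=cv2.INTER_CUBIC))
print(proj(c,[[.538,.363,.028]])*1.5625)
E
```

```text
time_s: 0.78
eef_pos: [0.4415, 0.4263, 0.2127]
tool_rot: [-0.0, 0.198, 0.98, -0.0]
contact_force: [0.7, -0.3, -0.3]
width: 0.996
time_s: 1.4
eef_pos: [0.5378, 0.3629, 0.1998]
tool_rot: [-0.0, 0.198, 0.98, -0.0]
contact_force: [0.2, -0.8, 0.5]
width: 0.997
t 1.4 p [0.5378 0.3629 0.1998] jaw yaw 67.1 q6 -0.68 w 0.997 F [ 0.2 -0.8  0.5]
{'K': array([[338.48104799,   0.        , 256.45885399],
       [  0.        , 338.48104799, 189.38697313],
       [  0.        ,   0.        ,   1.        ]]), 'dist_coeffs': array([-0.03072258,  0.        ,  0.        ,  0.        ,  0.        ]), 'eye': array([0.46099527, 0.39559835, 0.34339811]), 'rotation': array([0.13647952, 0.82206803, 0.54536651, 0.09029323])}
[[400.77989933 259.05143246]]
```

View pics/w1.png

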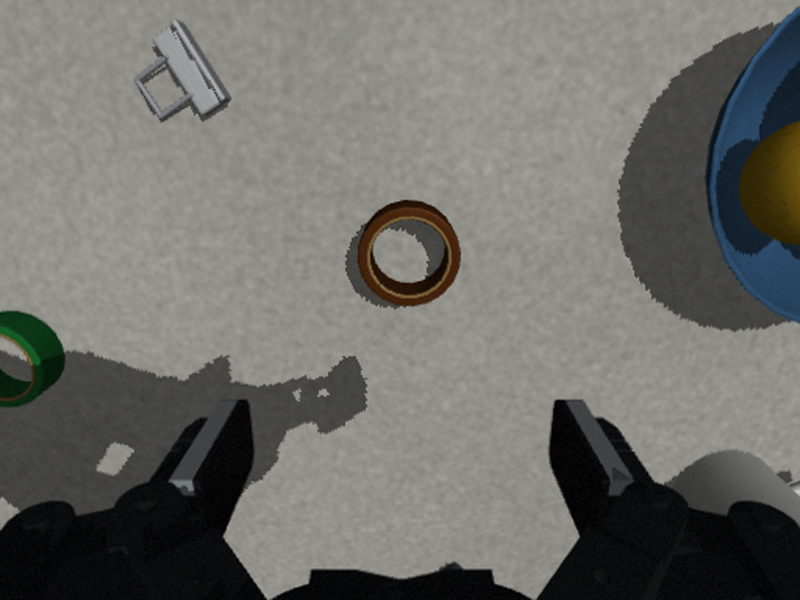

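The wrist view shows brown at (409,252), the clip at (185,75) and green at the left edge. I'll refine the ring by matching its colour hull to the projected ring; the same helper will serve for the other rolls.

```bash
cat >> h.py <<'E'
HUE={"brown":((3,110,40),(18,255,200)),"blue":((110,120,40),(130,255,255)),"yellow":((18,120,80),(30,255,255)),"red":((0,0,0),(0,0,0))}
def hullc(pts):
    h=cv2.convexHull(np.array(pts,np.float32)); m=cv2.moments(h); return np.array([m["m10"]/m["m00"],m["m01"]/m["m00"]]),m["m00"]
def ring(im,c,col,guess,h,z0=0.,win=60):
    g=proj(c,[[guess[0],guess[1],z0+h/2]])[0]
    m=cv2.inRange(cv2.cvtColor(im,cv2.COLOR_RGB2HSV),*HUE[col]); w=np.zeros_like(m)
    cv2.rectangle(w,tuple(int(v) for v in g-win),tuple(int(v) for v in g+win),255,-1); m&=w
    m=cv2.morphologyEx(m,cv2.MORPH_CLOSE,np.ones((5,5),np.uint8))
    n,l,s,_=cv2.connectedComponentsWithStats(m); i=1+np.argmax(s[1:,4]); ys,xs=np.where(l==i)
    cm,am=hullc(np.c_[xs,ys])
    t=np.linspace(0,2*np.pi,60)
    def f(p): 
        P=[[p[0]+.032*np.cos(a),p[1]+.032*np.sin(a),z] for a in t for z in(z0,z0+h)]; return hullc(proj(c,P))
    from scipy.optimize import least_squares
    r=least_squares(lambda p:f(p)[0]-cm,guess,x_scale=.01,diff_step=1e-3)
    print(col,"xy",np.round(r.x,4),"area meas/model",am,f(r.x)[1]); return r.x
E
python3 - <<'E'
from h import *
c=cams.get_calibration("wrist"); im=cams.capture("wrist")
x=ring(im,c,"brown",[.538,.363],.028)
ct=cams.get_calibration("top"); it=cams.capture("top")
ring(it,ct,"brown",[.538,.363],.028,win=20); ring(it,ct,"blue",[.468,-.112],.026,win=20); ring(it,ct,"yellow",[.674,.111],.024,win=20)
go([x[0],x[1],.004])
E
```

```text
brown xy [0.5395 0.3678] area meas/model 3326.5 3589.217647255864
brown xy [0.5397 0.3689] area meas/model 357.5 496.73933166713687
blue xy [ 0.4664 -0.1108] area meas/model 395.5 460.22226405818947
yellow xy [0.6784 0.1154] area meas/model 355.0 462.7939415264409
slide [-0.004  0.077  3.271]
```

```bash
python3 -m crank '{"delta_rot":[[0,0,0],[0,0,0],[0,0,0],[0,0,0],[0,0,0]],"slide":[[0,0.08,0.7],[0,0.08,1.4],[0,0.08,2.1],[0,0.08,2.7],[0,0.08,3.0]],"claw":[85,85,85,85,85]}'
python3 -m crank '{"delta_rot":[[0,0,0],[0,0,0],[0,0,0],[0,0,0],[0,0,0]],"slide":[[0,0,0.15],[0,0,0.27],[0,0,0.27],[0,0,0.27],[0,0,0.27]],"claw":[85,85,40,40,40]}'
python3 -m crank '{"delta_rot":[[0,0,0],[0,0,0],[0,0,0],[0,0,0]],"slide":[[0,0,0],[0,0,0],[0,0,0],[0,0,0]],"claw":[40,40,40,40]}'
python3 -c "
from h import *
st(); go([.572,-.379,.15])"
```

```text
time_s: 2.17
eef_pos: [0.5391, 0.3676, 0.0185]
tool_rot: [-0.001, 0.198, 0.98, -0.001]
contact_force: [-0.1, 0.7, 1.2]
width: 0.994
time_s: 2.8
eef_pos: [0.5406, 0.3676, 0.0054]
tool_rot: [0.001, 0.198, 0.98, 0.001]
contact_force: [-0.9, -0.5, 7.0]
width: 0.73
time_s: 3.3
eef_pos: [0.5406, 0.3676, 0.0054]
tool_rot: [0.001, 0.198, 0.98, 0.001]
contact_force: [-1.3, 0.3, 5.4]
width: 0.73
t 3.3 p [0.5406 0.3676 0.0054] jaw yaw 67.1 q6 -0.68 w 0.73 F [-1.3  0.3  5.4]
slide [ -5.317 -11.26   -2.422]
```

```bash
python3 -m crank '{"delta_rot":[[0,0,0],[0,0,0],[0,0,0],[0,0,0],[0,0,0]],"slide":[[0,0,-0.4],[0,0,-1.1],[-0.2,-0.4,-1.9],[-0.5,-1.1,-2.4],[-0.9,-1.9,-2.42]],"claw":[40,40,40,40,40]}'
python3 -m crank '{"delta_rot":[[0,0,0],[0,0,0],[0,0,0],[0,0,0],[0,0,0]],"slide":[[-0.4,-0.8,0],[-0.8,-1.6,0],[-1.2,-2.4,0],[-1.6,-3.2,0],[-2.0,-4.0,0]],"claw":[40,40,40,40,40]}'
python3 -m crank '{"delta_rot":[[0,0,0],[0,0,0],[0,0,0],[0,0,0],[0,0,0]],"slide":[[-0.4,-0.8,0],[-0.8,-1.6,0],[-1.2,-2.4,0],[-1.6,-3.2,0],[-1.8,-4.0,0]],"claw":[40,40,40,40,40]}'
python3 - <<'E'
from h import *
st(); go([.572,-.379,.15])
E
```

```text
time_s: 3.92
eef_pos: [0.5464, 0.2407, 0.1523]
tool_rot: [0.002, 0.197, 0.98, 0.001]
contact_force: [0.8, -0.2, -1.0]
width: 0.735
time_s: 4.55
eef_pos: [0.5631, -0.0283, 0.1499]
tool_rot: [0.001, 0.198, 0.98, 0.0]
contact_force: [0.1, -0.6, -1.3]
width: 0.736
time_s: 5.18
eef_pos: [0.5695, -0.2917, 0.1497]
tool_rot: [0.001, 0.198, 0.98, -0.0]
contact_force: [0.1, 0.3, -0.7]
width: 0.729
t 5.17 p [ 0.5695 -0.2917  0.1497] jaw yaw 67.1 q6 -1.75 w 0.729 F [ 0.1  0.3 -0.7]
slide [-0.603 -1.325 -0.004]
```

```bash
python3 - <<'E'
from h import *
c=cams.get_calibration("wrist"); im=cams.capture("wrist");cv2.imwrite("pics/w2.png",cv2.resize(im[:,:,::-1],(800,600),interpolation=cv2.INTER_CUBIC))
print(proj(c,[[.572,-.379,.008],[.572,-.379,.048]])*1.5625); st()
import pickle; pickle.dump(c,open("w2.pkl","wb"))
E
```

```text
[[264.53763247 331.66758127]
 [245.65016035 361.91477843]]
t 5.22 p [ 0.5684 -0.2968  0.1496] jaw yaw 67.0 q6 -1.75 w 0.732 F [-2.3 -3.3 -1.3]
```

View pics/w2.png

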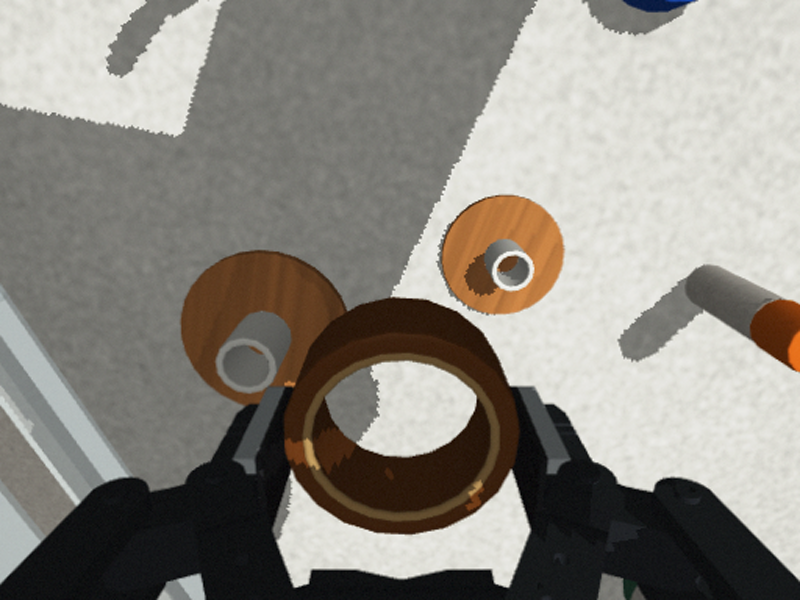

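Brown is held squarely, and the hub top is at (246,366), close to the predicted (246,362). I'll compute the hub position and how the ring sits in the jaws.

```bash
python3 - <<'E'
from h import *
import pickle
c=pickle.load(open("w2.pkl","rb")); print(ray(c,np.array([246,366])/1.5625,.048))
c=cams.get_calibration("wrist"); im=cams.capture("wrist"); p,_=pose()
ring(im,c,"brown",p[:2],.028,p[2]-.0054,win=90); print(p); go([.571,-.379,.08])
E
```

```text
[ 0.57412569 -0.37994687  0.048     ]
brown xy [ 0.5614 -0.2977] area meas/model 20629.0 18735.77162330586
[ 0.56860486 -0.2941082   0.14948721]
slide [-0.59  -1.285  1.16 ]
```

```bash
python3 - <<'E'
from h import *
import pickle
c=pickle.load(open("w2.pkl","rb")); 
print(ray(c,np.array([401,437])/1.5625,.1496+.0226)-[.5684,-.2968,0])
E
python3 -m crank '{"delta_rot":[[0,0,0],[0,0,0],[0,0,0],[0,0,0],[0,0,0]],"slide":[[-0.3,-0.6,0],[-0.6,-1.31,0],[-0.6,-1.31,0.6],[-0.6,-1.31,1.1],[-0.6,-1.31,1.2]],"claw":[40,40,40,40,40]}'
python3 - <<'E'
from h import *
st(); go([.573,-.379,.015])
c=cams.get_calibration("wrist"); im=cams.capture("wrist");cv2.imwrite("pics/w3.png",cv2.resize(im[:,:,::-1],(800,600),interpolation=cv2.INTER_CUBIC))
E
```

```text
[-0.00106449  0.00631148  0.1722    ]
time_s: 5.9
eef_pos: [0.5715, -0.3751, 0.0757]
tool_rot: [-0.001, 0.198, 0.98, 0.001]
contact_force: [-0.6, 0.4, -0.1]
width: 0.725
t 5.9 p [ 0.5715 -0.3751  0.0757] jaw yaw 67.2 q6 -1.85 w 0.725 F [-0.6  0.4 -0.1]
slide [-0.051 -0.05   1.011]
```

View pics/w3.png

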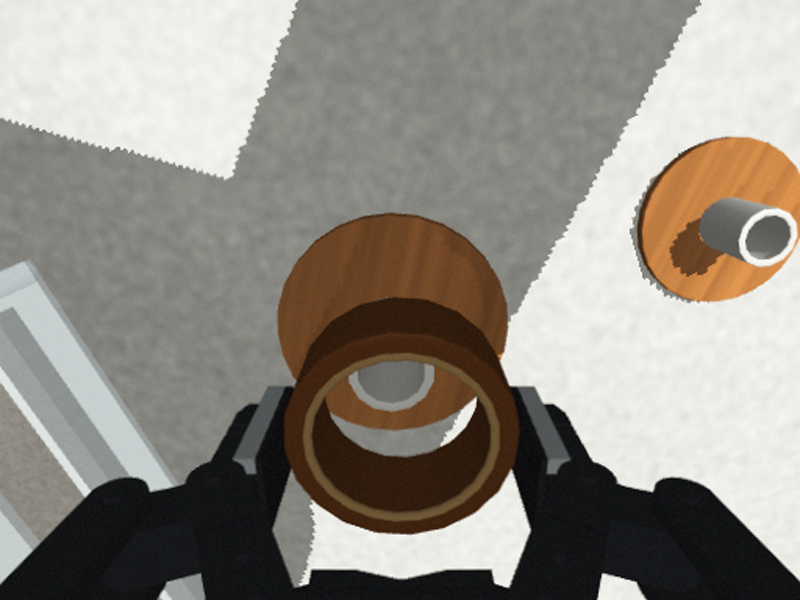

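The hub sits inside the ring's bore as seen from the camera, with the disc centre at about (393,330), so lateral alignment is within about 4 mm. I'll fine-shift, settle, then lower.

```bash
python3 -m crank '{"delta_rot":[[0,0,0],[0,0,0],[0,0,0]],"slide":[[-0.04,0,0],[-0.04,0,0],[-0.04,0,0]],"claw":[40,40,40]}'
python3 - <<'E'
from h import *
st(); go([.575,-.380,.0145])
E
```

```text
time_s: 6.32
eef_pos: [0.5746, -0.377, 0.078]
tool_rot: [0.001, 0.198, 0.98, -0.0]
contact_force: [0.3, 0.1, -1.3]
width: 0.728
t 6.33 p [ 0.5746 -0.377   0.078 ] jaw yaw 67.2 q6 -1.85 w 0.728 F [ 0.3  0.1 -1.3]
slide [-0.024 -0.043  1.058]
```

```bash
python3 -m crank '{"delta_rot":[[0,0,0],[0,0,0],[0,0,0],[0,0,0],[0,0,0]],"slide":[[-0.02,-0.04,0.3],[-0.02,-0.04,0.6],[-0.02,-0.04,0.9],[-0.02,-0.04,1.05],[-0.02,-0.04,1.05]],"claw":[40,40,40,40,40]}'
python3 -m crank '{"delta_rot":[[0,0,0],[0,0,0],[0,0,0],[0,0,0],[0,0,0]],"slide":[[0,0,0],[0,0,0],[0,0,0],[0,0,0],[0,0,0]],"claw":[85,85,85,85,85]}'
python3 -m crank '{"delta_rot":[[0,0,0],[0,0,0],[0,0,0],[0,0,0],[0,0,0]],"slide":[[0,0,-0.4],[0,0,-1.0],[0,0,-1.8],[0,0,-2.4],[0,0,-2.4]],"claw":[85,85,85,85,85]}'
python3 - <<'E'
from h import *
st(); go([.467,-.111,.16])
E
```

```text
time_s: 6.95
eef_pos: [0.5744, -0.3796, 0.0137]
tool_rot: [-0.0, 0.198, 0.98, 0.0]
contact_force: [-0.8, 0.8, -1.2]
width: 0.73
time_s: 7.58
eef_pos: [0.5744, -0.3796, 0.0141]
tool_rot: [0.0, 0.198, 0.98, 0.0]
contact_force: [0.1, -0.2, 0.7]
width: 0.994
time_s: 8.2
eef_pos: [0.5753, -0.3803, 0.1614]
tool_rot: [0.002, 0.198, 0.98, -0.001]
contact_force: [0.0, -0.0, 0.3]
width: 0.992
t 8.2 p [ 0.5753 -0.3803  0.1614] jaw yaw 67.2 q6 -1.85 w 0.992 F [ 0.  -0.   0.3]
slide [ 3.406  3.435 -0.   ]
```

```bash
python3 - <<'E'
from h import *
c=cams.get_calibration("wrist"); im=cams.capture("wrist");cv2.imwrite("pics/w4.png",cv2.resize(im[:,:,::-1],(800,600),interpolation=cv2.INTER_CUBIC))
p=proj(c,[[.5735,-.3795,.048],[.575,-.38,.036]])*1.5625; print(p)
E
python3 -m crank '{"delta_rot":[[0,0,0],[0,0,0],[0,0,0],[0,0,0],[0,0,0]],"slide":[[0.6,0.6,0],[1.2,1.2,0],[1.8,1.8,0],[2.4,2.4,0],[3.0,3.0,0]],"claw":[85,85,85,85,85]}'
python3 -m crank '{"delta_rot":[[0,0,0],[0,0,0],[0,0,0]],"slide":[[0.4,0.43,0],[0.4,0.43,0],[0.4,0.43,0]],"claw":[85,85,85]}'
python3 - <<'E'
from h import *
st();c=cams.get_calibration("wrist"); im=cams.capture("wrist")
x=ring(im,c,"blue",[.467,-.111],.026,win=90); go([*x,.005])
E
```

```text
[[400.76388765 283.28776561]
 [401.02316736 279.20832402]]
time_s: 8.88
eef_pos: [0.4771, -0.1422, 0.1569]
tool_rot: [-0.001, 0.198, 0.98, 0.0]
contact_force: [1.2, -0.1, 0.5]
width: 0.992
time_s: 9.25
eef_pos: [0.4666, -0.1111, 0.1576]
tool_rot: [-0.0, 0.198, 0.98, 0.0]
contact_force: [-0.2, -0.3, 0.9]
width: 0.993
t 9.25 p [ 0.4666 -0.1111  0.1576] jaw yaw 67.2 q6 -1.54 w 0.993 F [-0.2 -0.3  0.9]
blue xy [ 0.4664 -0.1112] area meas/model 4373.5 4578.462725807796
slide [5.000e-03 2.000e-03 2.543e+00]
```

View pics/w4.png

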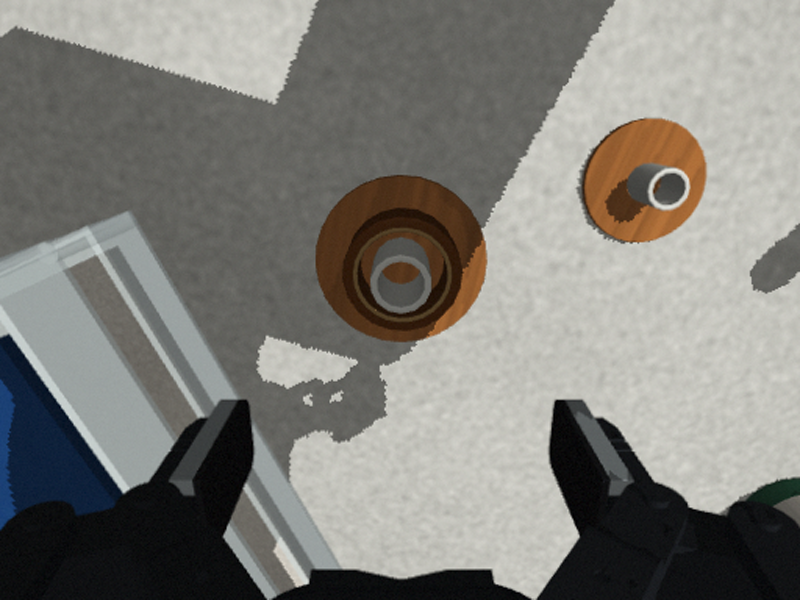

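Brown is flat over the hub: rim centre (403,276), hub top (401,284), against a predicted (401,283). The hub is confirmed at (0.5735,-0.3795). Blue next.

```bash
python3 -m crank '{"delta_rot":[[0,0,0],[0,0,0],[0,0,0],[0,0,0],[0,0,0]],"slide":[[0,0,0.7],[0,0,1.4],[0,0,2.1],[0,0,2.4],[0,0,2.52]],"claw":[85,85,85,85,85]}'
python3 -m crank '{"delta_rot":[[0,0,0],[0,0,0],[0,0,0],[0,0,0],[0,0,0]],"slide":[[0,0,0],[0,0,0],[0,0,0],[0,0,0],[0,0,0]],"claw":[85,40,40,40,40]}'
python3 - <<'E'
from h import *
st(); go([.5745,-.3800,.16])
E
```

```text
time_s: 9.93
eef_pos: [0.4662, -0.1114, 0.0054]
tool_rot: [-0.001, 0.199, 0.98, 0.0]
contact_force: [0.8, -0.0, -0.2]
width: 0.998
time_s: 10.55
eef_pos: [0.4668, -0.111, 0.0083]
tool_rot: [0.001, 0.198, 0.98, -0.0]
contact_force: [-2.1, -0.2, 11.7]
width: 0.722
t 10.55 p [ 0.4668 -0.111   0.0083] jaw yaw 67.1 q6 -1.54 w 0.722 F [-2.1 -0.2 11.7]
slide [-3.401 -3.434 -2.52 ]
```

```bash
python3 -m crank '{"delta_rot":[[0,0,0],[0,0,0],[0,0,0],[0,0,0],[0,0,0]],"slide":[[0,0,-0.4],[0,0,-1.1],[-0.2,-0.2,-1.9],[-0.6,-0.6,-2.5],[-1.2,-1.2,-2.52]],"claw":[40,40,40,40,40]}'
python3 -m crank '{"delta_rot":[[0,0,0],[0,0,0],[0,0,0],[0,0,0],[0,0,0]],"slide":[[-0.6,-0.6,0],[-1.2,-1.2,0],[-1.8,-1.8,0],[-2.2,-2.23,0],[-2.2,-2.23,0]],"claw":[40,40,40,40,40]}'
python3 -m crank '{"delta_rot":[[0,0,0],[0,0,0],[0,0,0]],"slide":[[0,0,0.4],[0,0,0.7],[0,0,0.7]],"claw":[40,40,40]}'
python3 - <<'E'
from h import *
st(); go([.5745,-.3800,.0455])
E
```

```text
time_s: 11.18
eef_pos: [0.5059, -0.2058, 0.1621]
tool_rot: [0.003, 0.197, 0.98, -0.001]
contact_force: [0.8, -0.3, -0.4]
width: 0.721
time_s: 11.8
eef_pos: [0.5744, -0.3815, 0.1581]
tool_rot: [0.0, 0.199, 0.98, -0.0]
contact_force: [-0.4, -0.4, -1.1]
width: 0.716
time_s: 12.18
eef_pos: [0.5739, -0.3786, 0.115]
tool_rot: [-0.001, 0.198, 0.98, 0.001]
contact_force: [-0.2, 0.1, -0.1]
width: 0.718
t 12.18 p [ 0.5739 -0.3786  0.115 ] jaw yaw 67.2 q6 -1.85 w 0.718 F [-0.2  0.1 -0.1]
slide [-0.021 -0.019  1.158]
```

```bash
python3 -m crank '{"delta_rot":[[0,0,0],[0,0,0],[0,0,0],[0,0,0],[0,0,0]],"slide":[[0,0,0.4],[0,0,0.8],[0,0,1.05],[0,0,1.15],[0,0,1.15]],"claw":[40,40,40,40,40]}'
python3 - <<'E'
from h import *
st();c=cams.get_calibration("wrist"); im=cams.capture("wrist")
ring(im,c,"blue",[.5735,-.3795],.026,.037,win=90)
E
python3 -m crank '{"delta_rot":[[0,0,0],[0,0,0],[0,0,0],[0,0,0],[0,0,0]],"slide":[[0,0,0],[0,0,0],[0,0,0],[0,0,0],[0,0,0]],"claw":[85,85,85,85,85]}'
python3 -m crank '{"delta_rot":[[0,0,0],[0,0,0],[0,0,0],[0,0,0],[0,0,0]],"slide":[[0,0,-0.4],[0,0,-1.0],[0,0,-1.8],[0,0,-1.9],[0,0,-1.9]],"claw":[85,85,85,85,85]}'
python3 - <<'E'
from h import *
st();c=cams.get_calibration("wrist"); im=cams.capture("wrist")
ring(im,c,"blue",[.5735,-.3795],.026,.036,win=90);go([.676,.114,.16])
cv2.imwrite("pics/w5.png",cv2.resize(im[:,:,::-1],(800,600),interpolation=cv2.INTER_CUBIC))
E
```

```text
time_s: 12.8
eef_pos: [0.5746, -0.3797, 0.0474]
tool_rot: [0.0, 0.198, 0.98, 0.0]
contact_force: [0.5, -0.8, -0.9]
width: 0.719
t 12.8 p [ 0.5746 -0.3797  0.0474] jaw yaw 67.2 q6 -1.85 w 0.719 F [ 0.5 -0.8 -0.9]
blue xy [ 0.5755 -0.3799] area meas/model 16376.5 16602.540684645297
time_s: 13.48
eef_pos: [0.5745, -0.3796, 0.0471]
tool_rot: [0.0, 0.198, 0.98, 0.0]
contact_force: [-0.5, -0.6, 1.1]
width: 0.994
time_s: 14.1
eef_pos: [0.5743, -0.3795, 0.161]
tool_rot: [0.0, 0.198, 0.98, -0.0]
contact_force: [0.3, -0.2, -0.9]
width: 0.995
t 14.1 p [ 0.5743 -0.3795  0.161 ] jaw yaw 67.2 q6 -1.85 w 0.995 F [ 0.3 -0.2 -0.9]
blue xy [ 0.5744 -0.3794] area meas/model 5441.0 5724.687925714883
slide [1.628e+00 8.237e+00 7.000e-03]
```

View pics/w5.png

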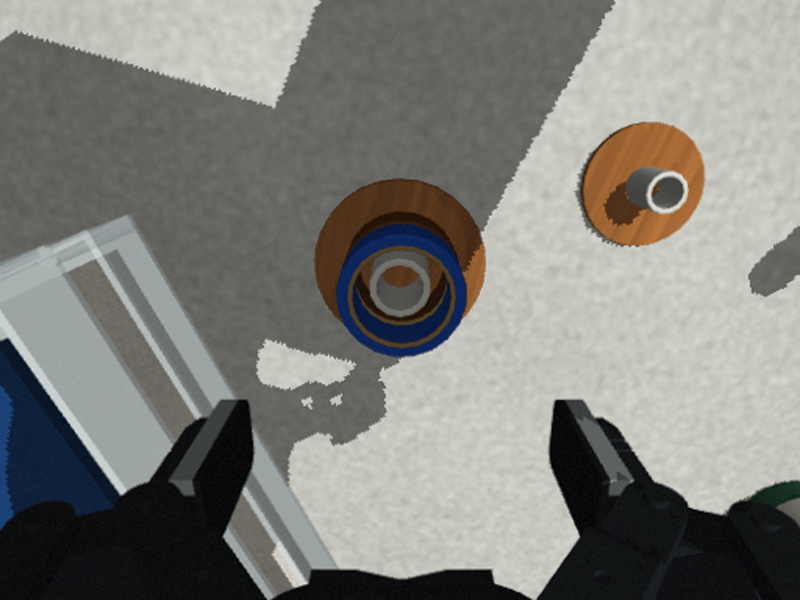

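Blue is flat and centred on brown (fit (0.5744,-0.3794)). On to yellow.

```bash
python3 -m crank '{"delta_rot":[[0,0,0],[0,0,0],[0,0,0],[0,0,0],[0,0,0]],"slide":[[0.15,0.8,0],[0.3,1.6,0],[0.5,2.5,0],[0.7,3.4,0],[0.85,4.3,0]],"claw":[85,85,85,85,85]}'
python3 -m crank '{"delta_rot":[[0,0,0],[0,0,0],[0,0,0],[0,0,0],[0,0,0]],"slide":[[0.2,0.9,0],[0.4,1.8,0],[0.6,2.7,0],[0.75,3.5,0],[0.78,3.94,0]],"claw":[85,85,85,85,85]}'
python3 -m crank '{"delta_rot":[[0,0,0],[0,0,0]],"slide":[[0,0,0],[0,0,0]],"claw":[85,85]}'
python3 - <<'E'
from h import *
st();c=cams.get_calibration("wrist"); im=cams.capture("wrist")
x=ring(im,c,"yellow",[.676,.114],.024,win=90); go([*x,.010])
E
```

```text
time_s: 14.78
eef_pos: [0.6272, -0.1202, 0.1594]
tool_rot: [-0.001, 0.198, 0.98, 0.0]
contact_force: [0.8, -0.2, 0.6]
width: 0.997
time_s: 15.4
eef_pos: [0.6759, 0.1163, 0.1594]
tool_rot: [-0.001, 0.197, 0.98, -0.0]
contact_force: [0.3, 0.7, -0.2]
width: 0.993
time_s: 15.65
eef_pos: [0.6761, 0.1128, 0.1604]
tool_rot: [-0.001, 0.198, 0.98, -0.0]
contact_force: [0.2, 0.4, 0.1]
width: 0.994
t 15.65 p [0.6761 0.1128 0.1604] jaw yaw 67.1 q6 -1.1 w 0.994 F [0.2 0.4 0.1]
yellow xy [0.6753 0.114 ] area meas/model 4171.5 4425.501691461657
slide [0.021 0.018 2.511]
```

```bash
python3 -m crank '{"delta_rot":[[0,0,0],[0,0,0],[0,0,0],[0,0,0],[0,0,0]],"slide":[[0.02,0.02,0.7],[0.02,0.02,1.4],[0.02,0.02,2.1],[0.02,0.02,2.4],[0.02,0.02,2.51]],"claw":[85,85,85,85,85]}'
python3 -m crank '{"delta_rot":[[0,0,0],[0,0,0],[0,0,0],[0,0,0],[0,0,0]],"slide":[[0,0,0],[0,0,0],[0,0,0],[0,0,0],[0,0,0]],"claw":[85,40,40,40,40]}'
python3 - <<'E'
from h import *
st(); go([.5745,-.3800,.16])
E
```

```text
time_s: 16.32
eef_pos: [0.6757, 0.1147, 0.0102]
tool_rot: [-0.0, 0.199, 0.98, -0.0]
contact_force: [-0.6, 0.5, 0.4]
width: 0.998
time_s: 16.95
eef_pos: [0.6765, 0.1156, 0.0129]
tool_rot: [0.001, 0.198, 0.98, 0.0]
contact_force: [-2.2, -0.9, 10.6]
width: 0.707
t 16.95 p [0.6765 0.1156 0.0129] jaw yaw 67.2 q6 -1.1 w 0.707 F [-2.2 -0.9 10.6]
slide [-1.645 -8.27  -2.459]
```

```bash
python3 -m crank '{"delta_rot":[[0,0,0],[0,0,0],[0,0,0],[0,0,0],[0,0,0]],"slide":[[0,0,-0.4],[0,0,-1.1],[0,-0.2,-1.9],[-0.1,-0.8,-2.46],[-0.3,-1.6,-2.46]],"claw":[40,40,40,40,40]}'
python3 -m crank '{"delta_rot":[[0,0,0],[0,0,0],[0,0,0],[0,0,0],[0,0,0]],"slide":[[-0.2,-0.9,0],[-0.4,-1.8,0],[-0.5,-2.7,0],[-0.7,-3.5,0],[-0.85,-4.3,0]],"claw":[40,40,40,40,40]}'
python3 -m crank '{"delta_rot":[[0,0,0],[0,0,0],[0,0,0],[0,0,0],[0,0,0]],"slide":[[-0.2,-0.9,0],[-0.4,-1.8,0],[-0.5,-2.3,0],[-0.5,-2.37,0],[-0.5,-2.37,0]],"claw":[40,40,40,40,40]}'
python3 - <<'E'
from h import *
st(); go([.5745,-.3800,.077]);c=cams.get_calibration("wrist"); im=cams.capture("wrist");p,_=pose()
ring(im,c,"yellow",p[:2],.024,p[2]-.0129,win=120)
E
```

```text
time_s: 17.58
eef_pos: [0.6559, 0.02, 0.1622]
tool_rot: [0.003, 0.197, 0.98, 0.0]
contact_force: [0.5, -0.5, -1.3]
width: 0.705
time_s: 18.2
eef_pos: [0.6015, -0.2391, 0.1591]
tool_rot: [0.001, 0.198, 0.98, -0.0]
contact_force: [0.5, 0.1, -1.0]
width: 0.703
time_s: 18.82
eef_pos: [0.5742, -0.3798, 0.1585]
tool_rot: [0.0, 0.198, 0.98, 0.0]
contact_force: [0.2, 0.2, -1.4]
width: 0.705
t 18.82 p [ 0.5742 -0.3798  0.1585] jaw yaw 67.1 q6 -1.85 w 0.705 F [ 0.2  0.2 -1.4]
slide [-0.006 -0.002  1.358]
yellow xy [ 0.571  -0.3783] area meas/model 16082.0 15865.902554196073
```

```bash
python3 -m crank '{"delta_rot":[[0,0,0],[0,0,0],[0,0,0],[0,0,0],[0,0,0]],"slide":[[-0.03,0,0.5],[-0.03,0,0.9],[-0.03,0,1.2],[-0.03,0,1.35],[-0.03,0,1.35]],"claw":[40,40,40,40,40]}'
python3 -m crank '{"delta_rot":[[0,0,0],[0,0,0],[0,0,0],[0,0,0],[0,0,0]],"slide":[[0,0,0],[0,0,0],[0,0,0],[0,0,0],[0,0,0]],"claw":[40,40,40,40,40]}'
python3 - <<'E'
from h import *
st()
E
```

```text
time_s: 19.5
eef_pos: [0.576, -0.3806, 0.0769]
tool_rot: [-0.0, 0.198, 0.98, 0.0]
contact_force: [-0.5, -0.1, -1.2]
width: 0.705
time_s: 20.12
eef_pos: [0.5759, -0.3809, 0.0771]
tool_rot: [0.0, 0.198, 0.98, 0.0]
contact_force: [0.5, -0.0, -0.4]
width: 0.703
t 20.12 p [ 0.5759 -0.3809  0.0771] jaw yaw 67.2 q6 -1.85 w 0.703 F [ 0.5 -0.  -0.4]
```

```bash
python3 -m crank '{"delta_rot":[[0,0,0],[0,0,0],[0,0,0],[0,0,0],[0,0,0]],"slide":[[0,0,0.02],[0,0,0.02],[0,0,0.02],[0,0,0.02],[0,0,0.02]],"claw":[40,85,85,85,85]}'
python3 -m crank '{"delta_rot":[[0,0,0],[0,0,0],[0,0,0],[0,0,0],[0,0,0]],"slide":[[0,0,-0.2],[0,0,-0.6],[0,0,-1.2],[0,0,-1.7],[0,0,-1.7]],"claw":[85,85,85,85,85]}'
python3 - <<'E'
from h import *
st();c=cams.get_calibration("wrist"); im=cams.capture("wrist")
ring(im,c,"yellow",[.5745,-.3795],.024,.062,win=90);go([.379,-.306,.23])
cv2.imwrite("pics/w6.png",cv2.resize(im[:,:,::-1],(800,600),interpolation=cv2.INTER_CUBIC))
E
```

```text
time_s: 20.75
eef_pos: [0.5759, -0.3809, 0.0759]
tool_rot: [0.0, 0.198, 0.98, 0.0]
contact_force: [-0.2, -0.1, 0.7]
width: 0.995
time_s: 21.38
eef_pos: [0.5766, -0.3815, 0.1814]
tool_rot: [0.002, 0.198, 0.98, -0.001]
contact_force: [-0.7, -0.0, 0.1]
width: 0.993
t 21.38 p [ 0.5766 -0.3815  0.1814] jaw yaw 67.2 q6 -1.85 w 0.993 F [-0.7 -0.   0.1]
yellow xy [ 0.5755 -0.3807] area meas/model 5555.5 5876.428197161178
slide [ 3.511 -0.123 -0.851]
```

View pics/w6.png

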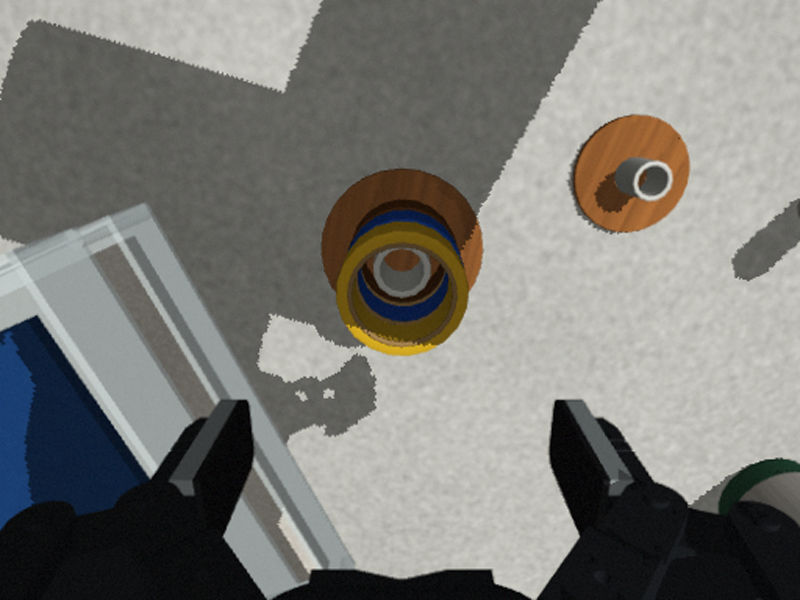

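The full stack is in order and centred (yellow fit (0.5755,-0.3807)). Now to a point above the marker for a closer look.

```bash
python3 -m crank '{"delta_rot":[[0,0,0],[0,0,0],[0,0,0],[0,0,0],[0,0,0]],"slide":[[0.3,0,-0.6],[1.0,0,-0.85],[1.8,0,-0.85],[2.6,-0.1,-0.85],[3.4,-0.12,-0.85]],"claw":[85,85,85,85,85]}'
python3 -m crank '{"delta_rot":[[0,0,0],[0,0,0],[0,0,0],[0,0,0]],"slide":[[0.1,0,0],[0.1,0,0],[0.1,0,0],[0.1,0,0]],"claw":[85,85,85,85]}'
python3 - <<'E'
from h import *
st();c=cams.get_calibration("wrist"); im=cams.capture("wrist")
print(proj(c,[[.379,-.306,.148],[.379,-.306,.063],[.379,-.306,.008]])*1.5625)
cv2.imwrite("pics/w7.png",cv2.resize(im[:,:,::-1],(800,600),interpolation=cv2.INTER_CUBIC))
import pickle;pickle.dump(c,open("w7.pkl","wb"))
E
```

```text
time_s: 22.05
eef_pos: [0.3833, -0.3075, 0.2281]
tool_rot: [-0.001, 0.198, 0.98, 0.0]
contact_force: [0.5, -0.3, 0.3]
width: 1.0
time_s: 22.55
eef_pos: [0.3802, -0.3062, 0.2285]
tool_rot: [-0.0, 0.198, 0.98, 0.0]
contact_force: [-0.4, -0.2, 0.6]
width: 0.995
t 22.55 p [ 0.3802 -0.3062  0.2285] jaw yaw 67.2 q6 -1.99 w 0.995 F [-0.4 -0.2  0.6]
[[399.69657985 308.28195545]
 [399.91347098 259.64745948]
 [400.00380332 239.42497034]]
```

View pics/w7.png

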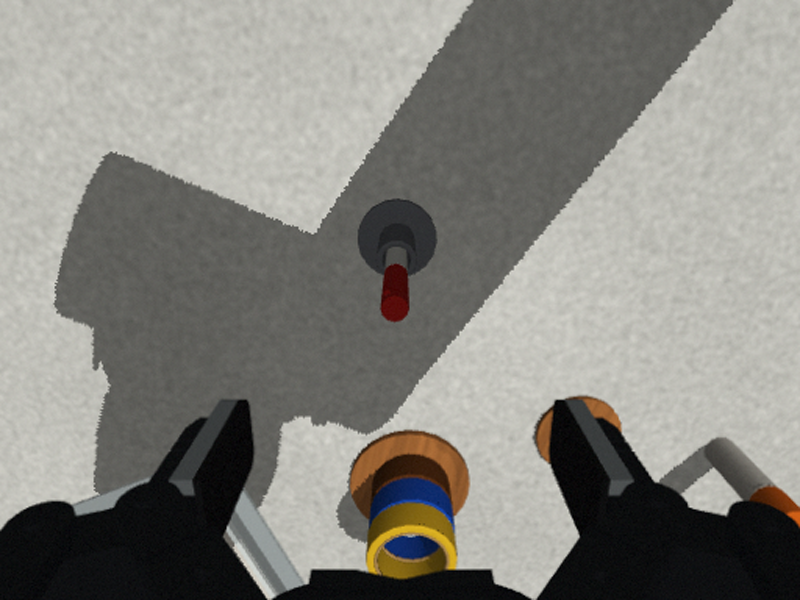

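```bash
python3 - <<'E'
from h import *
import pickle
c=pickle.load(open("w7.pkl","rb"))
for u,z in [((395,308),.148),((397,238),.008)]: print(ray(c,np.array(u)/1.5625,z))
im=cams.capture("wrist")[:,:,::-1][120:220,205:305]
cv2.imwrite("pics/c2.png",cv2.resize(cv2.convertScaleAbs(im,alpha=2.2),(600,600),interpolation=cv2.INTER_CUBIC))
E
```

```text
[ 0.37805258 -0.3078999   0.148     ]
[ 0.3772426  -0.30754532  0.008     ]
```

View pics/c2.png

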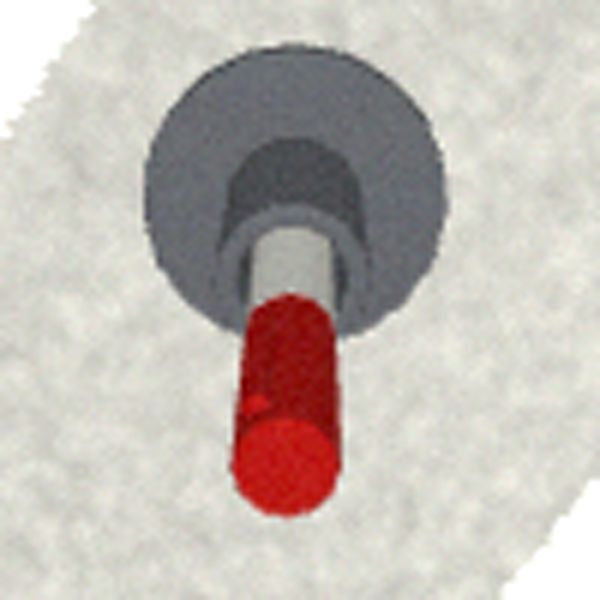

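The clip shows at crop (258,403), up-left on the cap at about 65° to the jaw axis, so the pads will miss it. The marker is upright: top (0.3781,-0.3079), foot (0.3772,-0.3075).

```bash
python3 - <<'E'
from h import *
st();go([.3778,-.3077,.100],67.2)
E
```

```text
t 22.65 p [ 0.38   -0.3061  0.2286] jaw yaw 67.2 q6 -1.99 w 0.995 F [ 0.4  0.1 -0. ]
slide [ 0.022 -0.04   2.143]
turn [ 0. -0. -0.]
turn [ -0.  -0. 180.]
```

```bash
python3 -m crank '{"delta_rot":[[0,0,0],[0,0,0],[0,0,0],[0,0,0],[0,0,0]],"slide":[[0.02,-0.04,0],[0.02,-0.04,0.5],[0.02,-0.04,1.1],[0.02,-0.04,1.5],[0.02,-0.04,1.5]],"claw":[85,60,40,40,40]}'
python3 - <<'E'
from h import *
st();go([.3778,-.3077,.100]);c=cams.get_calibration("wrist"); im=cams.capture("wrist")
print(proj(c,[[.3778,-.3077,.148],[.3778,-.3077,.063]])*1.5625)
cv2.imwrite("pics/w8.png",cv2.resize(cv2.convertScaleAbs(im[:,:,::-1],alpha=1.6),(800,600),interpolation=cv2.INTER_CUBIC))
E
```

```text
time_s: 23.28
eef_pos: [0.3771, -0.3074, 0.1377]
tool_rot: [-0.001, 0.198, 0.98, 0.001]
contact_force: [0.5, 0.1, -0.8]
width: 0.461
t 23.27 p [ 0.3771 -0.3074  0.1377] jaw yaw 67.1 q6 -1.99 w 0.461 F [ 0.5  0.1 -0.8]
slide [-0.015 -0.001  0.629]
[[400.2339758  422.3874984 ]
 [400.14364469 317.32918223]]
```

View pics/w8.png

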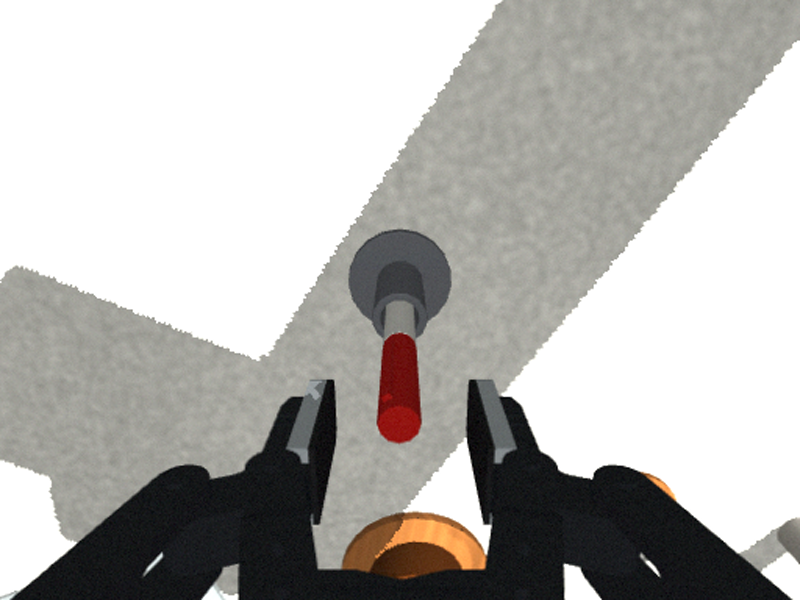

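The marker cap at (399,424) is centred between the jaws (pads at about 335 and 468). I'll descend, grip, and draw it slowly straight up.

```bash
python3 -m crank '{"delta_rot":[[0,0,0],[0,0,0],[0,0,0],[0,0,0],[0,0,0]],"slide":[[-0.01,0,0.3],[-0.01,0,0.55],[-0.01,0,0.63],[-0.01,0,0.63],[-0.01,0,0.63]],"claw":[40,40,40,40,40]}'
python3 -m crank '{"delta_rot":[[0,0,0],[0,0,0],[0,0,0],[0,0,0],[0,0,0]],"slide":[[0,0,0],[0,0,0],[0,0,0],[0,0,0],[0,0,0]],"claw":[30,22,16,10,5]}'
python3 -m crank '{"delta_rot":[[0,0,0],[0,0,0],[0,0,0],[0,0,0],[0,0,0]],"slide":[[0,0,0],[0,0,0],[0,0,0],[0,0,0],[0,0,0]],"claw":[5,5,5,5,5]}'
python3 - <<'E'
from h import *
st()
E
```

```text
time_s: 23.95
eef_pos: [0.3783, -0.3082, 0.1018]
tool_rot: [0.001, 0.198, 0.98, -0.0]
contact_force: [-0.4, 0.4, -0.1]
width: 0.475
time_s: 24.58
eef_pos: [0.3781, -0.308, 0.1012]
tool_rot: [0.0, 0.198, 0.98, -0.0]
contact_force: [0.1, -0.5, 4.4]
width: 0.136
time_s: 25.2
eef_pos: [0.3782, -0.308, 0.1012]
tool_rot: [0.0, 0.198, 0.98, -0.0]
contact_force: [-1.1, -0.0, 5.7]
width: 0.132
t 25.2 p [ 0.3782 -0.308   0.1012] jaw yaw 67.2 q6 -1.99 w 0.132 F [-1.1 -0.   5.7]
```

```bash
python3 -m crank '{"delta_rot":[[0,0,0],[0,0,0],[0,0,0],[0,0,0],[0,0,0]],"slide":[[0,0,-0.05],[0,0,-0.15],[0,0,-0.3],[0,0,-0.5],[0,0,-0.7]],"claw":[5,5,5,5,5]}'
python3 -m crank '{"delta_rot":[[0,0,0],[0,0,0],[0,0,0],[0,0,0],[0,0,0]],"slide":[[0,0,-0.25],[0,0,-0.5],[0,0,-0.8],[0,0,-1.1],[0,0,-1.4]],"claw":[5,5,5,5,5]}'
python3 - <<'E'
from h import *
st();go([.5735,-.3795,.225]);im=cams.capture("scene")
cv2.imwrite("pics/s2.png",cv2.resize(im[120:300,60:300,::-1],(800,600),interpolation=cv2.INTER_CUBIC))
E
```

```text
time_s: 25.82
eef_pos: [0.3781, -0.308, 0.1441]
tool_rot: [0.0, 0.198, 0.98, -0.0]
contact_force: [0.5, -0.4, 0.2]
width: 0.137
time_s: 26.45
eef_pos: [0.378, -0.3078, 0.2284]
tool_rot: [0.0, 0.198, 0.98, -0.0]
contact_force: [0.1, -0.5, -0.3]
width: 0.136
t 26.45 p [ 0.378  -0.3078  0.2284] jaw yaw 67.2 q6 -1.99 w 0.136 F [ 0.1 -0.5 -0.3]
slide [-3.467  0.165  0.058]
```

View pics/s2.png

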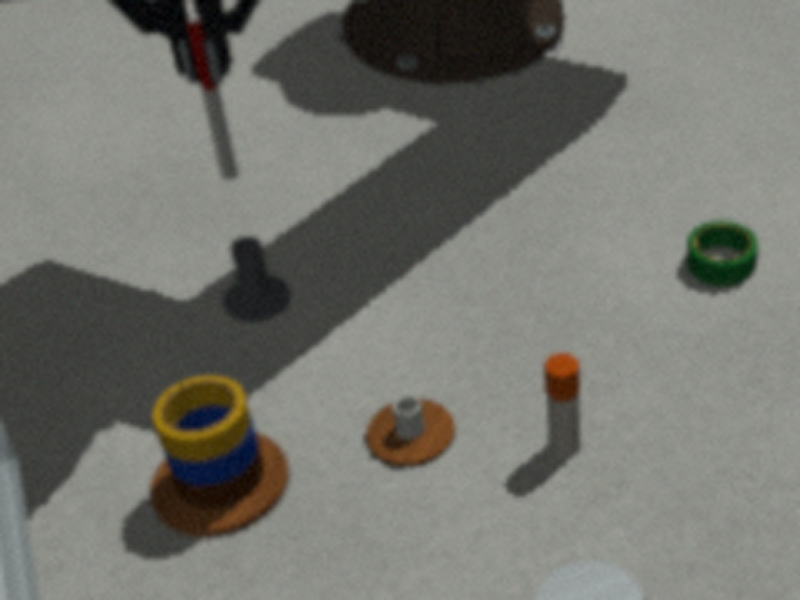

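The marker is clear of the stand, which stays upright at (255,285), and it hangs parallel to the stand's axis. Carrying it over the hub.

```bash
python3 -m crank '{"delta_rot":[[0,0,0],[0,0,0],[0,0,0],[0,0,0],[0,0,0]],"slide":[[-0.4,0,0],[-1.0,0.1,0],[-1.7,0.1,0],[-2.4,0.15,0],[-3.0,0.16,0]],"claw":[5,5,5,5,5]}'
python3 -m crank '{"delta_rot":[[0,0,0],[0,0,0],[0,0,0],[0,0,0],[0,0,0]],"slide":[[-0.3,0,0],[-0.47,0,0],[-0.47,0,0],[-0.47,0,0.3],[-0.47,0,0.3]],"claw":[5,5,5,5,5]}'
python3 - <<'E'
from h import *
st();go([.5735,-.3795,.1025]);c=cams.get_calibration("wrist");im=cams.capture("wrist")
cv2.imwrite("pics/w9.png",cv2.resize(im[:,:,::-1],(800,600),interpolation=cv2.INTER_CUBIC))
print(proj(c,[[.5735,-.3795,.048],[.5735,-.3795,.086]])*1.5625)
E
```

```text
time_s: 27.12
eef_pos: [0.549, -0.3692, 0.2271]
tool_rot: [0.0, 0.198, 0.98, 0.0]
contact_force: [-0.2, -0.8, -0.7]
width: 0.132
time_s: 27.75
eef_pos: [0.5726, -0.3794, 0.2072]
tool_rot: [-0.001, 0.198, 0.98, 0.001]
contact_force: [0.4, -0.6, 0.1]
width: 0.131
t 27.75 p [ 0.5726 -0.3794  0.2072] jaw yaw 67.1 q6 -1.85 w 0.131 F [ 0.4 -0.6  0.1]
slide [-0.02   0.002  1.745]
[[400.6112035  266.4385126 ]
 [400.66798163 285.79597897]]
```

View pics/w9.png

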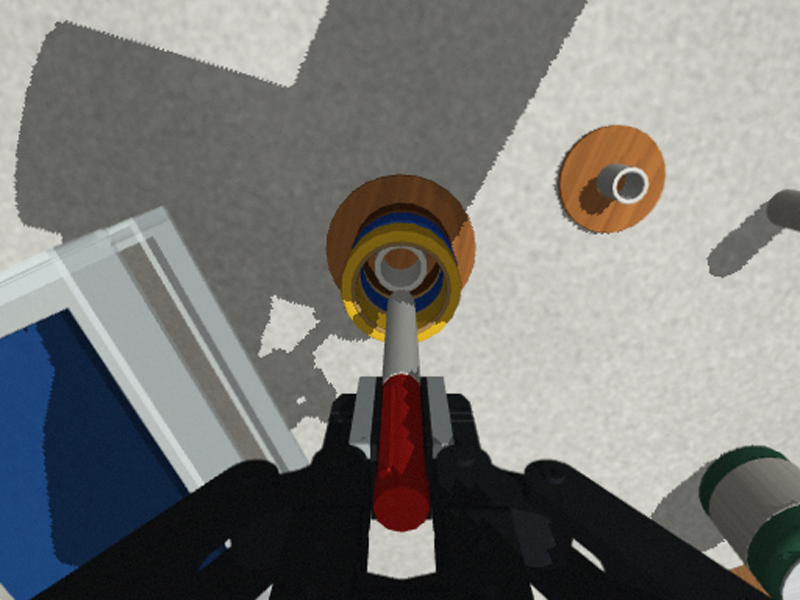

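The marker hangs vertically above the hub: foot at (402,298), hub top at (401,266), as predicted for this height. Lowering.

```bash
python3 -m crank '{"delta_rot":[[0,0,0],[0,0,0],[0,0,0],[0,0,0],[0,0,0]],"slide":[[-0.01,0,0.2],[-0.01,0,0.45],[-0.01,0,0.7],[-0.01,0,0.95],[-0.01,0,1.1]],"claw":[5,5,5,5,5]}'
python3 -m crank '{"delta_rot":[[0,0,0],[0,0,0],[0,0,0],[0,0,0],[0,0,0]],"slide":[[0,0,0.2],[0,0,0.4],[0,0,0.52],[0,0,0.6],[0,0,0.6]],"claw":[5,5,5,5,5]}'
python3 - <<'E'
from h import *
st();go([.5735,-.3795,.1015])
E
```

```text
time_s: 28.42
eef_pos: [0.574, -0.38, 0.1416]
tool_rot: [-0.001, 0.198, 0.98, 0.0]
contact_force: [-0.7, -0.5, -0.0]
width: 0.135
time_s: 29.05
eef_pos: [0.5742, -0.3801, 0.1069]
tool_rot: [-0.0, 0.198, 0.98, 0.0]
contact_force: [0.2, -0.2, -0.5]
width: 0.135
t 29.05 p [ 0.5742 -0.3801  0.1069] jaw yaw 67.2 q6 -1.85 w 0.135 F [ 0.2 -0.2 -0.5]
slide [0.015 0.005 0.089]
```

```bash
python3 -m crank '{"delta_rot":[[0,0,0],[0,0,0],[0,0,0],[0,0,0],[0,0,0]],"slide":[[0,0,0.05],[0,0,0.08],[0,0,0.08],[0,0,0.08],[0,0,0.08]],"claw":[5,5,5,15,25]}'
python3 -m crank '{"delta_rot":[[0,0,0],[0,0,0],[0,0,0],[0,0,0],[0,0,0]],"slide":[[0,0,0],[0,0,0],[0,0,0],[0,0,-0.2],[0,0,-0.6]],"claw":[50,50,50,50,50]}'
python3 -m crank '{"delta_rot":[[0,0,0],[0,0,0],[0,0,0],[0,0,0],[0,0,0]],"slide":[[0,0,-0.5],[0,0,-1.2],[0,0,-1.6],[0.6,0.6,-1.6],[1.2,1.2,-1.6]],"claw":[50,50,50,50,50]}'
python3 -m crank '{"delta_rot":[[0,0,0],[0,0,0],[0,0,0],[0,0,0],[0,0,0]],"slide":[[0.8,0.8,0],[1.6,1.6,0],[2.4,2.4,0],[2.4,2.4,0],[2.4,2.4,0]],"claw":[50,50,50,50,50]}'
python3 - <<'E'
from h import *
st();im=cams.capture("scene");it=cams.capture("top")
a=cv2.resize(im[130:310,60:300,::-1],(800,600),interpolation=cv2.INTER_CUBIC)
cv2.imwrite("pics/s3.png",a)
cv2.imwrite("pics/t3.png",cv2.resize(it[:,:,::-1],(800,600),interpolation=cv2.INTER_CUBIC))
E
```

```text
time_s: 29.68
eef_pos: [0.5743, -0.3802, 0.1024]
tool_rot: [0.0, 0.198, 0.98, 0.0]
contact_force: [0.1, 0.0, 0.1]
width: 0.293
time_s: 30.3
eef_pos: [0.574, -0.38, 0.1385]
tool_rot: [-0.001, 0.198, 0.98, 0.0]
contact_force: [-0.6, 0.2, -0.8]
width: 0.586
time_s: 30.92
eef_pos: [0.5352, -0.2849, 0.2352]
tool_rot: [0.001, 0.198, 0.98, -0.0]
contact_force: [0.8, -0.3, 0.1]
width: 0.581
time_s: 31.55
eef_pos: [0.4594, -0.097, 0.2352]
tool_rot: [0.001, 0.197, 0.98, -0.0]
contact_force: [0.8, 0.1, -0.2]
width: 0.586
t 31.55 p [ 0.4594 -0.097   0.2352] jaw yaw 67.2 q6 -1.52 w 0.586 F [ 0.8  0.1 -0.2]
```

View pics/s3.png

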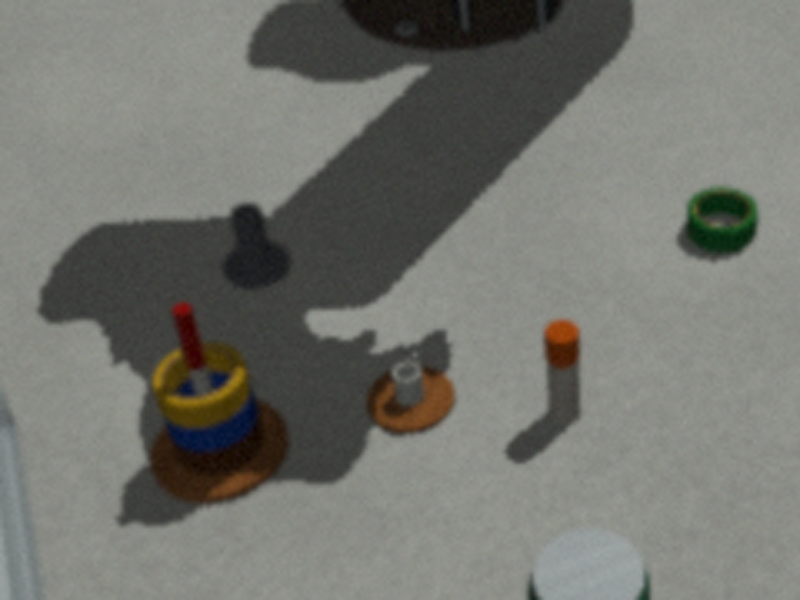

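View pics/t3.png

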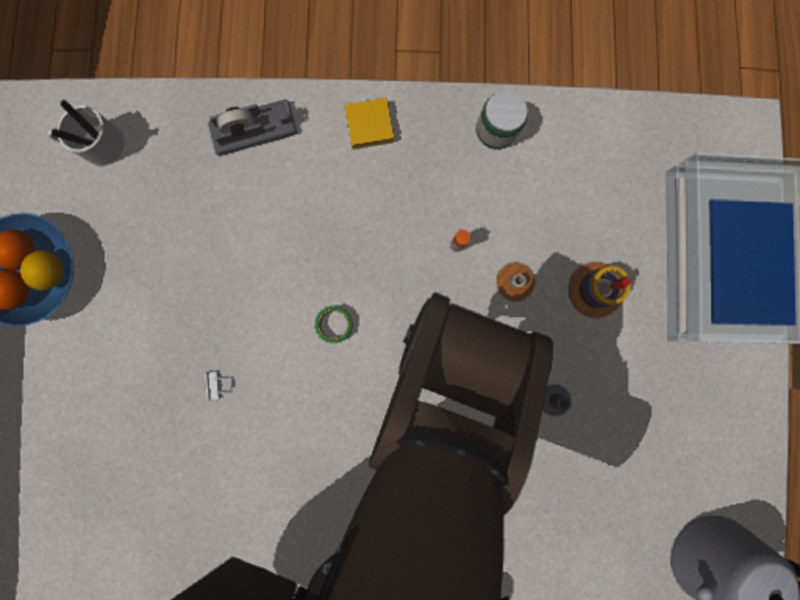

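The marker stands cap up in the hub (cap at scene crop (183,310), top view (622,282)). The stack is intact. The stand is in place at top view (556,400), as are green, the clip and the glue. Handing in.

```bash
python3 -c "
from rig import job
print(job.hand_in())"
```

```text
the job is handed in; nothing more can be done
None
```

I stacked the brown, blue and yellow tapes flat, in that order, on the larger caddy, each fitted within about 3 mm of the hub axis. Then I drew the marker straight up out of its stand and lowered it, cap up, into the hub, and handed in at about 32 s of the 128 s.

- **Last checks:** the final scene and top pictures show the stack intact and the marker standing in the hub. The pen stand, green tape, clip and glue stick are where they were at the start, to the eye, and the gripper is clear of everything.
- **Forces:** the wrist force read at most about 12 N, when the fingers closed on the rolls. That reading is only the value at the end of each call.
- **Disagreements:** a colour fit of brown in the gripper gave a wrong offset, because it mixed with the wood, so I dropped it and read the ring off the picture instead. The first top-view fix of yellow was about 6 mm off its colour fit, and the wrist camera settled it. No check failed at the end.

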